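Tamp the proud clamping wedges level in the workshop tray

TASK

In one of the two plywood trays on the leatherworker's bench, two loose wooden wedges still stand proud of the blocks beside them. Take the flat round-footed wooden tamper by its handle and press (do not drop it, and do not push with the gripper itself) until both wedges are fully down on the tray floor, level with the blocks. Then stand the tamper upright on the bare bench and let it go.

Things in the scene. Friction and masses are not known exactly. Their poses are not given: they have to be found in the camera images.
- tray: The heaped plywood tray, fixed to the bench: 154 x 112 mm outside (long side along its x), 46 mm high, walls and floor 6 mm. Origin: centre of its underside on the bench, z up. Inside, two loose light-wood blocks (56 mm wide at the base, 90 long along y, 42 high, tops 48 mm above the bench) hold two wedges between sloping faces. A like tray on the other side, left or right, is already level.
- wedge_a: Loose dark-wood wedge, 44 mm high, 38 long (its y), 22 wide at the bottom, 40 at the top (its x). Origin: centre of its underside, z up. It starts stuck about 30 mm above the tray floor, top 80 mm above the bench. A downward press of about 5 to 15 N drives the blocks apart and it sinks to the tray floor: underside 6 mm, top 50 mm above the bench, 2 mm above the blocks.
- wedge_b: Second loose dark-wood wedge, same as the first in shape, size, height and origin, in the same gap between the blocks; their centres are 41 mm apart along the tray's y. Both sink together when pressed together.
- tamper: Wooden tamper standing on the bench between the trays: flat round light-wood foot, 84 mm diameter, 20 thick; on its centre a round upright dark handle, 30 mm diameter, from 20 to 130 mm above the underside. 0.2 to 0.4 kg. Origin: centre of the underside, z up. Centred between the wedges, its foot covers most of both. The white-headed maul farther from the robot is not it.
Mind the look-alikes: they are no part of the job. What is shaped like the wedge_b but green, grey or red is not meant.

How it is judged:
On the way, in this order (a step that is already met when the one before it is completed fails the run):
1. the tamper is lifted in the gripper while both wedges still stand proud (height (world z) of tamper above 0.04 m and contact force between the fingers and tamper above 0.5 N and z of each of wedge_a, wedge_b in the frame of tray above 0.026 m), for 0.1 s.
2. both wedges are pressed down by the held tamper (z of each of wedge_a, wedge_b in the frame of tray below 0.013 m and (contact force between tamper and wedge_a above 0.5 N or contact force between tamper and wedge_b above 0.5 N) and contact force between the fingers and tamper above 0.5 N), for 0.05 s.
At the end, for the whole second after the job is handed in: Both wedges are down in the heaped tray, their undersides within 7 mm of its floor and upright within 10 degrees, and the tamper stands upright (within 10 degrees) on the bare bench, its foot within 8 mm of the bench top, all at rest (z of each of wedge_a, wedge_b in the frame of tray below 0.013 m and angle between each of wedge_a, wedge_b, tamper's own z axis and vertical below 0.17 rad and height (world z) of tamper below 0.008 m and linear speed of each of tamper, wedge_a, wedge_b below 0.03 m/s); the robot touches nothing.
It fails at once if the gripper or arm itself pushes a wedge (contact force between any of the fingers, the arm and wedge_a above 1 N or contact force between any of the fingers, the arm and wedge_b above 1 N).
It fails at once if the tamper is dropped or left on the wedges unheld ((contact force between tamper and wedge_a above 0.5 N or contact force between tamper and wedge_b above 0.5 N) and not (contact force between the fingers and tamper above 0.1 N)).
It also fails if it takes over 51 s, if anything falls off the work surface, if the arm or the gripper's body presses on something with over 40 N, if the wrist force passes 120 N, or if a joint passes its speed limit or range.

ROBOT

A 6-joint arm with a two-finger parallel gripper is mounted at the origin on the work surface. World frame = base frame: x ahead of the robot, y to its left, z up, the work surface at z = 0. Lengths are in m, angles in rad, forces in N, time in s.
With the tool pointing down it reaches from about 0.375 to 0.9 m from the base axis. Payload 3.1 kg.
Tool frame: the origin (TCP) lies on the centre line of the jaws, within the pads' length; the fingertips stand robot.nose_length ahead of it and the grasp point (between the pads) lies 6 mm ahead of it (robot.nose_length is the distance from the TCP to the fingertips, in m); z points along the fingers, y is the line along which they close (so a half turn about z gives the same grasp; the last joint's range is limited). The gripper opens to 87 mm and grips with 3 to 60 N. Pads are 19 mm wide; open, the fingers measure 117 mm over their backs; the gripper's body (75 mm by 190 mm) begins 51 mm behind the grasp point.
Start: joints at [1.115, 0.527, 1.433, -0, 1.181, -0.178], TCP at [0.171, 0.601, 0.248] pointing down, gripper open.
Joint ranges: [-3.08, 3.08], [-0.75, 2.2], [0.22, 2.44], [-1.43, 4.57], [0, 2.65], [-2.85, 2.85]. Speed limits (rad/s): [2.79, 2.79, 3.14, 3.14, 3.14, 3.14].

INTERFACE

Orientations are given as a unit quaternion [x, y, z, w].
In Python, from rig import robot gives the robot as it stands.
- The arm moves only by the shell command python3 -m crank 'ROWS' [FORCE]. ROWS is JSON, one flat list of numbers, 7 for each row, row after row: the shift along the tool's x, y, z in mm, then the turn, a rotation vector about the tool's x, y, z in degrees, then the closure in counts, from 0 (fully open) to 255 (shut). In form: [x, y, z, ax, ay, az, fingers, x, y, z, ax, ay, az, fingers, ...]. A call has exactly 5 rows; each row is the pose to reach, as a shift and turn from the pose commanded when the call began, along the tool's axes at that moment; what a row does not reach only later rows make up. A row lasts 1/12 s, in which the tool goes at most 41.7 mm and 7.16 degrees, less where a joint would pass 70% of its speed; a pose out of reach is approached as far as the arm can. A call with a gripper value outside its range is refused whole. The fingers move at their own pace and stop on an object; FORCE is the grip in N (left out, the last holds). Time passes only in rows, so rows that repeat a pose let the fingers close, or fill a call up. It gives the time, the measured TCP pose, the force, the opening and the grip force at its end, in the units of the state.
- robot.get_obs(): the state, without advancing time (a new reading comes with each control period).
- robot.camera(name): name is "scene" or "side" or "wrist"; returns a dict with "pixels" (384x512x3 uint8, red, green, blue), "intrinsics" (3x3 intrinsics, pixels), "extrinsics" (4x4, takes a point from camera to world coordinates); the wrist camera has in their place "mount" (4x4, takes a point from camera to tool coordinates, whose origin is the TCP and whose axes are the flange's). Camera axes: x right, y down, z forward; pixel columns grow to the right and rows downward; lengths in m; the calibration is good to about 2 mm. A picture is of the moment at which its call begins: read the wrist's pose just before it. There is no depth.
- robot.hand_in(): hands the job in; it is judged then, once.
The state is a dict: "time": time; "q": joint angles; "joint_velocities": joint speeds; "joint_torque": joint torques, N m; "position": TCP position; "tool_rot": TCP orientation; "ft_force": force on the tool from outside, world axes, zero at the start; "moment": the same for the moment, N m; "grip_width": finger opening in m; "grip_force": force on a finger pad.
Only numpy, scipy, OpenCV 4.12 (cv2) and the standard library are available. Lean on these libraries where they do the work, as an engineer would, in place of code of your own. Each camera call takes 0.05 s, during which the arm holds its last target. There are 200 camera calls.

## Working session

There is one attempt and no reset: what is moved stays moved. The work goes in short steps, Python scripts to look and compute and a shell command to move; the robot and the scene stay as the last step left them, time stands still between calls to the robot, and variables do not carry over. Pictures are saved under pics/ and viewed, at most 13 in all, crops included, and the job is handed in when it is done.

```bash
mkdir -p pics
python3 - <<'E'
from rig import robot
import cv2
o=robot.get_obs();print(o, robot.nose_length)
for n in("scene","side"):
    c=robot.camera(n);cv2.imwrite(f"pics/{n}0.png",c["pixels"][:,:,::-1]);print(n,c["intrinsics"].tolist(),c["extrinsics"].round(4).tolist())
print(robot.camera("wrist")["mount"])
E
```

```text
{'time': 0.0, 'q': array([ 1.11448944e+00,  5.28442030e-01,  1.43390777e+00, -1.28171632e-05,
        1.18140638e+00, -1.78520292e-01]), 'joint_velocities': array([ 0.00127321,  0.00022862,  0.00020408, -0.00186795, -0.00034617,
        0.00199896]), 'joint_torque': array([ 7.97938246e-04, -4.40037882e+01, -1.76595819e+01,  6.33594836e-02,
        5.82655391e-02, -1.84570040e-04]), 'position': array([0.17107232, 0.60041842, 0.24658468]), 'tool_rot': array([ 1.38444660e-01,  9.90369580e-01, -1.02957283e-03, -3.31998910e-04]), 'ft_force': array([-0.56075012, -0.23839339, -0.71796544]), 'moment': array([-0.01962121, -0.01314311, -0.01864857]), 'grip_force': 0.0, 'grip_width': 0.08678990958443085} 0.025
scene [[408.75066156019744, 0.0, 256.52160630950505], [0.0, 408.75066156019744, 191.352210598356], [0.0, 0.0, 1.0]] [[-0.5657, 0.6683, -0.4831, 0.968], [0.8246, 0.4513, -0.3411, 0.2894], [-0.0099, -0.5913, -0.8064, 0.8633], [0.0, 0.0, 0.0, 1.0]]
side [[447.9829827103808, 0.0, 259.1489903638577], [0.0, 447.9829827103808, 193.54456405046597], [0.0, 0.0, 1.0]] [[0.9233, -0.2752, 0.2679, 0.2176], [-0.3839, -0.6434, 0.6624, -0.7371], [-0.0099, -0.7144, -0.6997, 0.7936], [0.0, 0.0, 0.0, 1.0]]
[[ 9.88382499e-05 -9.56309217e-01 -2.92357098e-01  7.99270386e-02]
 [ 9.99999994e-01  8.02900155e-05  7.54425589e-05  3.49055520e-04]
 [-4.86730585e-05 -2.92357103e-01  9.56309219e-01 -1.37620499e-01]
 [ 0.00000000e+00  0.00000000e+00  0.00000000e+00  1.00000000e+00]]
```

View pics/scene0.png

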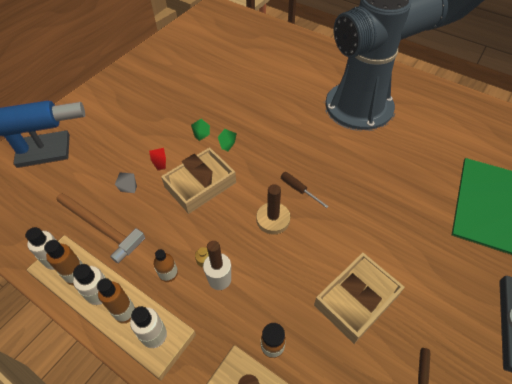

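View pics/side0.png

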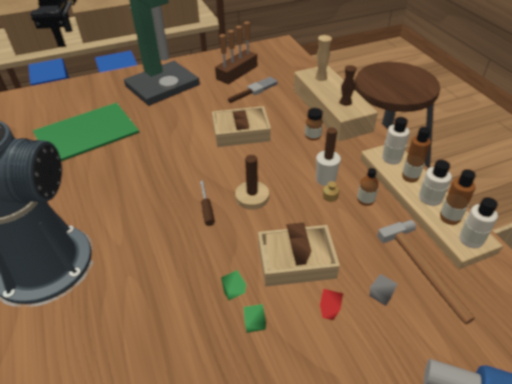

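The scene view shows the tamper at about (274,205). The heaped tray is at (199,178), on the robot's right near the green blocks, and the level tray is at (360,295). In the side view the tamper is at (251,185) and the heaped tray at (298,250). I'll enlarge these for exact pixels.

Run:
```python
import cv2,numpy as np
s=cv2.imread("pics/scene0.png");d=cv2.imread("pics/side0.png")
a=cv2.resize(s[140:240,155:300],None,fx=5,fy=5,interpolation=cv2.INTER_CUBIC)
b=cv2.resize(d[145:290,225:345],None,fx=4,fy=4,interpolation=cv2.INTER_CUBIC)
cv2.imwrite("pics/a.png",a);cv2.imwrite("pics/b.png",b)
```

```text
(no output)
```

View pics/a.png

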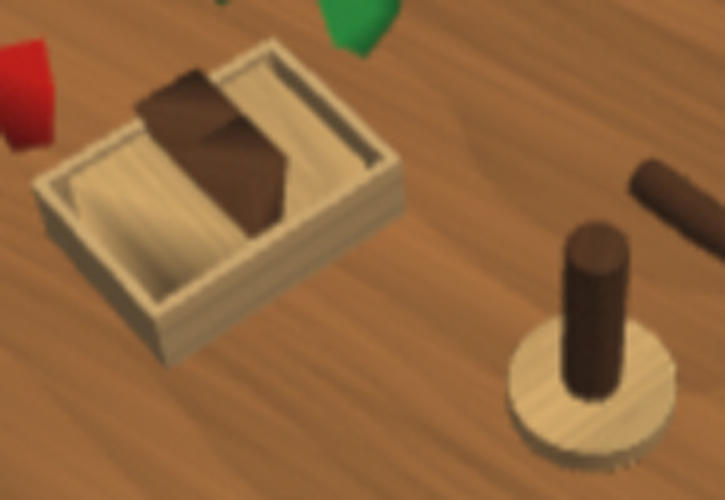

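View pics/b.png

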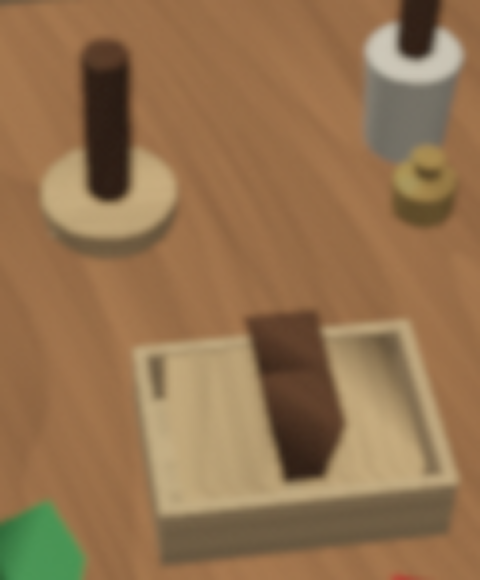

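Pixels read in the crops:

| Feature | Scene crop | Side crop |
|---|---|---|
| Handle top centre | (597,248) | (105,55) |
| Foot top centre | (593,383) | (109,193) |
| Tray rim corners | (34,185), (272,40), (402,160), (160,312) | (133,347), (410,320), (457,480), (160,515) |
| Wedge row, far top edge | (137,105)–(200,70) | (318,312)–(247,318) |

```bash
cat > h.py <<'E'
import numpy as np
C={}
C["scene"]=(np.array([[408.7507,0,256.5216],[0,408.7507,191.3522],[0,0,1]]),np.array([[-0.5657,0.6683,-0.4831,0.968],[0.8246,0.4513,-0.3411,0.2894],[-0.0099,-0.5913,-0.8064,0.8633]]))
C["side"]=(np.array([[447.983,0,259.149],[0,447.983,193.5446],[0,0,1]]),np.array([[0.9233,-0.2752,0.2679,0.2176],[-0.3839,-0.6434,0.6624,-0.7371],[-0.0099,-0.7144,-0.6997,0.7936]]))
def P(n,u,v,z):
    K,E=C[n];d=E[:,:3]@np.linalg.inv(K)@[u,v,1];o=E[:,3];return (o+d*(z-o[2])/d[2])[:2].round(4)
def crop(n,x,y,z):
    f,u0,v0=(5,155,140) if n=="scene" else (4,225,145)
    return P(n,(x+.5)/f-.5+u0,(y+.5)/f-.5+v0,z)
E
python3 - <<'E'
from h import *
for z,a,b in[(.13,(597,248),(105,55)),(.02,(593,383),(109,193))]: print(crop("scene",*a,z),crop("side",*b,z))
for n,L in(("scene",[(34,185),(272,40),(402,160),(160,312)]),("side",[(133,347),(410,320),(457,480),(160,515)])):
    p=np.array([crop(n,*q,.046) for q in L]);print(n,p.tolist(),p.mean(0))
for n,L in(("scene",[(137,105),(200,70),(287,158),(250,185)]),("side",[(247,318),(318,312),(345,422),(278,430)])):
    print(n,[crop(n,*q,.08).tolist() for q in L])
E
```

```text
[0.5019 0.0082] [0.4986 0.0055]
[0.5021 0.0092] [0.4982 0.0045]
scene [[0.5759, -0.2841], [0.4295, -0.2452], [0.4574, -0.1378], [0.6003, -0.1794]] [ 0.515775 -0.211625]
side [[0.4557, -0.1379], [0.6049, -0.1799], [0.5741, -0.2857], [0.4256, -0.2463]] [ 0.515075 -0.21245 ]
scene [[0.5246, -0.252], [0.4887, -0.2406], [0.5094, -0.1679], [0.5329, -0.1724]]
side [[0.5084, -0.1701], [0.545, -0.1811], [0.5241, -0.2529], [0.4909, -0.2443]]
```

```bash
python3 -m crank '[-24,-24,0,0,0,0,0,-48,-48,0,0,0,0,0,-72,-72,0,0,0,0,0,-96,-96,0,0,0,0,0,-120,-120,0,0,0,0,0]' 20
python3 -m crank '[-24,-24,0,0,0,0,0,-48,-48,0,0,0,0,0,-72,-72,0,0,0,0,0,-96,-96,0,0,0,0,0,-120,-120,0,0,0,0,0]'
python3 -m crank '[-24,-24,0,0,0,0,0,-48,-48,0,0,0,0,0,-72,-72,0,0,0,0,0,-96,-96,0,0,0,0,0,-120,-120,0,0,0,0,0]'
python3 -m crank '[-24,-24,0,0,0,0,0,-48,-48,0,0,0,0,0,-72,-72,0,0,0,0,0,-96,-96,0,0,0,0,0,-120,-120,0,0,0,0,0]'
python3 -m crank '[0,0,0,0,0,0,0,0,0,0,0,0,0,0,0,0,0,0,0,0,0,0,0,0,0,0,0,0,0,0,0,0,0,0,0]'
cat >> h.py <<'E'
from scipy.spatial.transform import Rotation as R
def delta(o,t):
    return (R.from_quat(o["tool_rot"]).inv().apply(np.array(t)-o["position"])*1000).round(1)
E
python3 - <<'E'
from rig import robot
from h import *
import cv2
o=robot.get_obs();c=robot.camera("wrist");cv2.imwrite("pics/w1.png",c["pixels"][:,:,::-1])
print(o["position"],o["tool_rot"],delta(o,[.5003,.0068,.111]),c["intrinsics"].tolist() if "intrinsics" in c else c.keys())
M=c["mount"];T=R.from_quat(o["tool_rot"]).as_matrix()
for p in[(.5003,.0068,.13),(.5003,.0068,.02)]:
    t=T.T@(np.array(p)-o["position"]);q=M[:3,:3].T@(t-M[:3,3]);u=c["intrinsics"]@(q/q[2]);print(u)
E
```

```text
time: 0.57
position: [0.2541, 0.4512, 0.2473]
tool_rot: [0.138, 0.99, -0.0, -0.0]
ft_force: [1.4, 0.7, 0.1]
grip_width: 0.0871
grip_force: 0.0
time: 0.98
position: [0.3367, 0.3029, 0.2475]
tool_rot: [0.138, 0.99, -0.0, -0.0]
ft_force: [0.6, 0.3, -0.0]
grip_width: 0.0873
grip_force: 0.0
time: 1.4
position: [0.4192, 0.1545, 0.2475]
tool_rot: [0.139, 0.99, 0.0, -0.0]
ft_force: [0.6, -0.1, 0.4]
grip_width: 0.0869
grip_force: 0.0
time: 1.82
position: [0.5017, 0.0062, 0.2474]
tool_rot: [0.139, 0.99, 0.0, -0.0]
ft_force: [0.1, 0.1, 0.4]
grip_width: 0.087
grip_force: 0.0
time: 2.23
position: [0.5004, 0.009, 0.2475]
tool_rot: [0.138, 0.99, 0.0, -0.0]
ft_force: [-0.3, 0.2, 0.0]
grip_width: 0.0872
grip_force: 0.0
[0.50041749 0.00900086 0.24746421] [ 1.37639911e-01  9.90482208e-01  1.10465655e-04 -4.87352757e-04] [ -0.6  -2.2 136.5] [[340.2864011047505, 0.0, 254.18488603772087], [0.0, 340.2864011047505, 191.36850686911782], [0.0, 0.0, 1.0]]
[250.96758993 194.46841776   1.        ]
[251.86267742 164.32714832   1.        ]
```

View pics/w1.png

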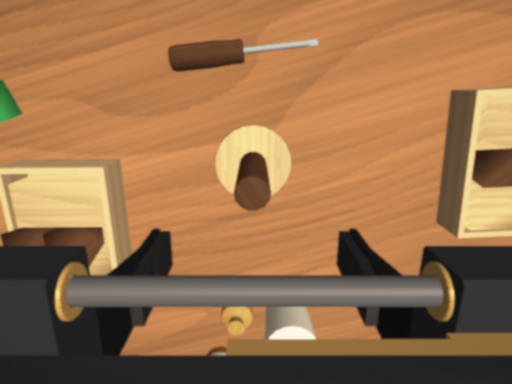

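The wrist view shows the handle top at (253,191) and the foot at (253,163), within 2 mm of the prediction. I'll go down, grip and lift.

```bash
python3 -m crank '[1,-1,25,0,0,0,0,1,-1,55,0,0,0,0,1,-1,85,0,0,0,0,1,-1,115,0,0,0,0,1,-1,137,0,0,0,0]' 50
python3 -m crank '[0,0,0,0,0,0,0,0,0,0,0,0,0,0,0,0,0,0,0,0,180,0,0,0,0,0,0,255,0,0,0,0,0,0,255]' 50
python3 -m crank '[0,0,0,0,0,0,255,0,0,0,0,0,0,255,0,0,0,0,0,0,255,0,0,0,0,0,0,255,0,0,0,0,0,0,255]'
python3 -m crank '[0,0,-10,0,0,0,255,0,0,-30,0,0,0,255,0,0,-60,0,0,0,255,0,0,-90,0,0,0,255,0,0,-100,0,0,0,255]'
python3 -m crank '[0,0,0,0,0,0,255,0,0,0,0,0,0,255,0,0,0,0,0,0,255,0,0,0,0,0,0,255,0,0,0,0,0,0,255]'
python3 - <<'E'
from rig import robot
from h import *
import cv2
o=robot.get_obs();c=robot.camera("wrist");cv2.imwrite("pics/w2.png",c["pixels"][:,:,::-1])
print(o["position"],delta(o,[.5155,-.212,.21]))
E
```

```text
time: 2.7
position: [0.499, 0.0082, 0.1089]
tool_rot: [0.138, 0.99, 0.0, -0.001]
ft_force: [-0.8, 0.0, 0.4]
grip_width: 0.0871
grip_force: 0.0
time: 3.12
position: [0.5012, 0.0071, 0.1122]
tool_rot: [0.138, 0.99, -0.0, 0.002]
ft_force: [-0.4, -0.2, -0.1]
grip_width: 0.0737
grip_force: 0.0
time: 3.53
position: [0.5001, 0.007, 0.1107]
tool_rot: [0.138, 0.99, -0.0, 0.0]
ft_force: [-0.2, -0.9, -0.5]
grip_width: 0.0415
grip_force: 0.0
time: 3.95
position: [0.5016, 0.0069, 0.2143]
tool_rot: [0.138, 0.99, -0.0, 0.003]
ft_force: [0.8, -0.5, -2.5]
grip_width: 0.0287
grip_force: 50.0
time: 4.37
position: [0.4991, 0.0073, 0.2092]
tool_rot: [0.139, 0.99, 0.0, -0.002]
ft_force: [0.7, -0.6, -4.2]
grip_width: 0.0291
grip_force: 50.0
[0.49912203 0.00726082 0.2091936 ] [ -75.9 -206.4   -1. ]
```

View pics/w2.png

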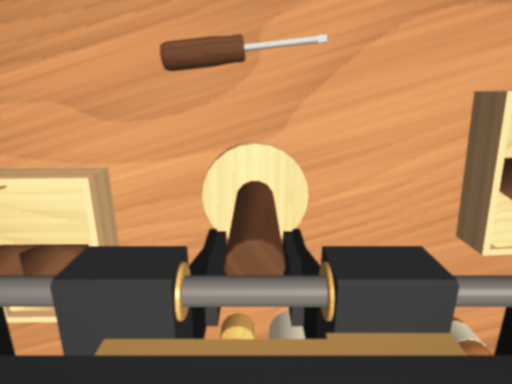

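The foot, about 105 px wide at (255,194), sits about 27 mm lower in the hand than planned. The lift started before the grip had closed, so the pads hold only the top of the handle. I'll set it down and regrip lower.

```bash
python3 -m crank '[0,0,-0,0,0,0,255,0,0,15,0,0,0,255,0,0,35,0,0,0,255,0,0,50,0,0,0,255,0,0,56,0,0,0,255]'
python3 -m crank '[0,0,1,0,0,0,255,0,0,2,0,0,0,255,0,0,3,0,0,0,255,0,0,4,0,0,0,255,0,0,4,0,0,0,255]'
python3 -m crank '[0,0,1,0,0,0,255,0,0,2,0,0,0,255,0,0,3,0,0,0,255,0,0,4,0,0,0,255,0,0,4,0,0,0,255]'
python3 - <<'E'
from rig import robot
import cv2
c=robot.camera("side");cv2.imwrite("pics/s2.png",cv2.resize(c["pixels"][80:240,180:330,::-1],None,fx=4,fy=3.75))
E
```

```text
time: 4.83
position: [0.4988, 0.0073, 0.1525]
tool_rot: [0.138, 0.99, 0.0, -0.002]
ft_force: [-1.1, 0.5, -4.1]
grip_width: 0.0289
grip_force: 50.0
time: 5.25
position: [0.5005, 0.0071, 0.1511]
tool_rot: [0.138, 0.99, -0.0, 0.001]
ft_force: [0.1, -0.3, -3.1]
grip_width: 0.0289
grip_force: 50.0
time: 5.67
position: [0.5, 0.0071, 0.1464]
tool_rot: [0.138, 0.99, -0.0, -0.0]
ft_force: [-0.5, -0.1, -4.3]
grip_width: 0.0287
grip_force: 50.0
```

View pics/s2.png

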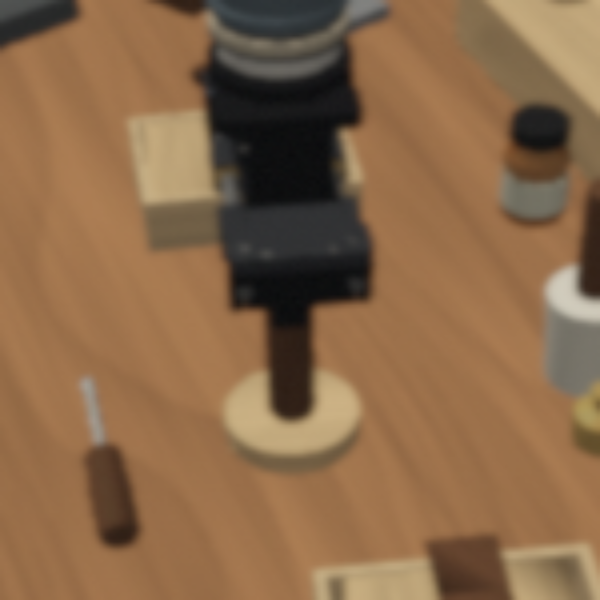

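The foot is upright at (292,413), a few mm above the bench. I'll continue down to contact.

```bash
for i in 1 ; do python3 -m crank '[0,0,1,0,0,0,255,0,0,2,0,0,0,255,0,0,3,0,0,0,255,0,0,4,0,0,0,255,0,0,4,0,0,0,255]' | grep -E "posi|ft"
python3 -m crank '[0,0,0.5,0,0,0,255,0,0,1,0,0,0,255,0,0,1.5,0,0,0,255,0,0,2,0,0,0,255,0,0,2,0,0,0,255]'| grep -E "posi|ft"
python3 -m crank '[0,0,0.5,0,0,0,255,0,0,1,0,0,0,255,0,0,1.5,0,0,0,255,0,0,2,0,0,0,255,0,0,2,0,0,0,255]'| grep -E "posi|ft"; done
```

```text
position: [0.5, 0.0071, 0.1423]
ft_force: [0.1, 0.1, -3.3]
position: [0.5, 0.0071, 0.1405]
ft_force: [-0.2, 0.6, -3.7]
position: [0.5, 0.0071, 0.1384]
ft_force: [0.3, 0.4, -2.4]
```

```bash
python3 -m crank '[0,0,0.5,0,0,0,255,0,0,1,0,0,0,255,0,0,1,0,0,0,255,0,0,1,0,0,0,255,0,0,1,0,0,0,255]' | grep -E "posi|ft"
python3 -m crank '[0,0,0.5,0,0,0,255,0,0,1,0,0,0,255,0,0,1,0,0,0,255,0,0,1,0,0,0,255,0,0,1,0,0,0,255]' | grep -E "posi|ft"
```

```text
position: [0.5001, 0.0071, 0.1375]
ft_force: [-0.5, 0.3, -4.1]
position: [0.5001, 0.0071, 0.1365]
ft_force: [-0.5, 0.3, -3.6]
```

```bash
python3 -m crank '[0,0,0.5,0,0,0,255,0,0,1,0,0,0,255,0,0,1.5,0,0,0,255,0,0,1.5,0,0,0,255,0,0,1.5,0,0,0,255]' | grep -E "posi|ft"
python3 -m crank '[0,0,0.5,0,0,0,255,0,0,1,0,0,0,255,0,0,1.5,0,0,0,255,0,0,1.5,0,0,0,255,0,0,1.5,0,0,0,255]' | grep -E "posi|ft"
```

```text
position: [0.5004, 0.0071, 0.1353]
ft_force: [0.4, 0.3, -0.3]
position: [0.5008, 0.0072, 0.1351]
ft_force: [-1.3, 1.9, 10.0]
```

Contact with the bench at TCP z of about 0.135. I'll open, go 26 mm lower, and close fully before lifting.

```bash
python3 -m crank '[0,0,-1,0,0,0,0,0,0,-1,0,0,0,0,0,0,-1,0,0,0,0,0,0,-1,0,0,0,0,0,0,-1,0,0,0,0]' 50
python3 -m crank '[0,0,0,0,0,0,0,0,0,5,0,0,0,0,0,0,15,0,0,0,0,0,0,22,0,0,0,0,0,0,26,0,0,0,0]'
python3 -m crank '[0,0,0,0,0,0,255,0,0,0,0,0,0,255,0,0,0,0,0,0,255,0,0,0,0,0,0,255,0,0,0,0,0,0,255]'
python3 -m crank '[0,0,0,0,0,0,255,0,0,0,0,0,0,255,0,0,0,0,0,0,255,0,0,0,0,0,0,255,0,0,0,0,0,0,255]'
python3 -m crank '[0,0,0,0,0,0,255,0,0,0,0,0,0,255,0,0,0,0,0,0,255,0,0,0,0,0,0,255,0,0,0,0,0,0,255]'
```

```text
time: 9.05
position: [0.4999, 0.0071, 0.1343]
tool_rot: [0.138, 0.99, -0.0, -0.0]
ft_force: [-0.2, -0.3, -0.2]
grip_width: 0.0549
grip_force: 0.0
time: 9.47
position: [0.4993, 0.0073, 0.107]
tool_rot: [0.139, 0.99, 0.0, -0.001]
ft_force: [-0.1, 0.3, 0.0]
grip_width: 0.0842
grip_force: 0.0
time: 9.88
position: [0.5003, 0.0071, 0.1088]
tool_rot: [0.138, 0.99, -0.0, 0.0]
ft_force: [-0.3, 0.1, -0.3]
grip_width: 0.0616
grip_force: 0.0
time: 10.3
position: [0.5001, 0.0071, 0.1086]
tool_rot: [0.139, 0.99, 0.0, 0.0]
ft_force: [0.8, 0.3, -2.6]
grip_width: 0.0292
grip_force: 50.0
time: 10.72
position: [0.5001, 0.0072, 0.1086]
tool_rot: [0.138, 0.99, 0.0, 0.0]
ft_force: [0.4, 1.3, 0.9]
grip_width: 0.0291
grip_force: 50.0
```

```bash
python3 -m crank '[0,0,-10,0,0,0,255,0,0,-35,0,0,0,255,0,0,-65,0,0,0,255,0,0,-90,0,0,0,255,0,0,-100,0,0,0,255]'
python3 -m crank '[-8,-21,0,0,0,0,255,-18,-51,0,0,0,0,255,-30,-82,0,0,0,0,255,-40,-112,0,0,0,0,255,-48,-133,0,0,0,0,255]'
python3 -m crank '[-7,-20,0,0,0,0,255,-16,-45,0,0,0,0,255,-23,-63,0,0,0,0,255,-27,-73,0,0,0,0,255,-27,-73,0,0,0,0,255]'
python3 -m crank '[0,0,0,0,0,0,255,0,0,0,0,0,0,255,0,0,0,0,0,0,255,0,0,0,0,0,0,255,0,0,0,0,0,0,255]'
python3 - <<'E'
from rig import robot
from h import *
import cv2
o=robot.get_obs();print(o["position"],delta(o,[.5155,-.212,.1886]))
a=robot.camera("wrist")["pixels"][:,:,::-1];b=robot.camera("side")["pixels"][:,:,::-1]
cv2.imwrite("pics/w3.png",np.hstack([cv2.resize(b[130:310,220:380],(400,450)),cv2.resize(a[60:384,100:388],(400,450))]))
E
```

```text
time: 11.13
position: [0.5013, 0.0069, 0.212]
tool_rot: [0.138, 0.99, -0.0, 0.002]
ft_force: [0.4, -0.1, -3.7]
grip_width: 0.0292
grip_force: 50.0
time: 11.55
position: [0.5094, -0.1364, 0.2089]
tool_rot: [0.139, 0.99, -0.001, -0.0]
ft_force: [-0.5, 0.7, -3.4]
grip_width: 0.0292
grip_force: 50.0
time: 11.97
position: [0.5159, -0.2138, 0.2087]
tool_rot: [0.14, 0.99, -0.001, 0.0]
ft_force: [0.4, 0.2, -3.7]
grip_width: 0.029
grip_force: 50.0
time: 12.38
position: [0.5156, -0.2105, 0.2086]
tool_rot: [0.138, 0.99, 0.0, -0.0]
ft_force: [0.3, -0.0, -2.9]
grip_width: 0.029
grip_force: 50.0
[ 0.51564217 -0.21046951  0.20858108] [-0.3 -1.5 20. ]
```

View pics/w3.png

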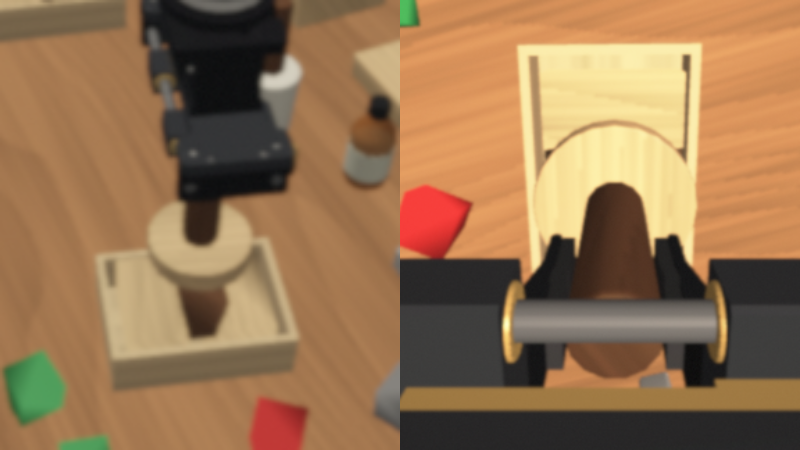

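The foot hangs upright over the wedge row, centred in the tray's width. I'll press in steps.

```bash
python3 -m crank '[0,-1.5,5,0,0,0,255,0,-1.5,10,0,0,0,255,0,-1.5,14,0,0,0,255,0,-1.5,17,0,0,0,255,0,-1.5,18,0,0,0,255]'
python3 -m crank '[0,0,2,0,0,0,255,0,0,4,0,0,0,255,0,0,6,0,0,0,255,0,0,8,0,0,0,255,0,0,10,0,0,0,255]'
python3 -m crank '[0,0,2,0,0,0,255,0,0,4,0,0,0,255,0,0,6,0,0,0,255,0,0,8,0,0,0,255,0,0,10,0,0,0,255]'
```

```text
time: 12.9
position: [0.5148, -0.2128, 0.1895]
tool_rot: [0.139, 0.99, 0.0, -0.001]
ft_force: [0.4, 0.8, -2.8]
grip_width: 0.029
grip_force: 50.0
time: 13.32
position: [0.5157, -0.2133, 0.1808]
tool_rot: [0.138, 0.99, -0.0, 0.001]
ft_force: [-0.9, -0.4, -0.5]
grip_width: 0.029
grip_force: 50.0
time: 13.73
position: [0.5154, -0.213, 0.1704]
tool_rot: [0.138, 0.99, -0.0, 0.0]
ft_force: [0.4, -0.9, -0.6]
grip_width: 0.0291
grip_force: 50.0
```

```bash
python3 -m crank '[0,0,2,0,0,0,255,0,0,4,0,0,0,255,0,0,6,0,0,0,255,0,0,8,0,0,0,255,0,0,9,0,0,0,255]'
python3 -m crank '[0,0,0.5,0,0,0,255,0,0,1,0,0,0,255,0,0,1.5,0,0,0,255,0,0,2,0,0,0,255,0,0,2,0,0,0,255]'
python3 -m crank '[0,0,0.5,0,0,0,255,0,0,1,0,0,0,255,0,0,1,0,0,0,255,0,0,1,0,0,0,255,0,0,1,0,0,0,255]'
```

```text
time: 14.15
position: [0.5152, -0.213, 0.1612]
tool_rot: [0.138, 0.99, 0.0, -0.0]
ft_force: [-0.1, 0.0, -0.1]
grip_width: 0.029
grip_force: 50.0
time: 14.57
position: [0.5153, -0.213, 0.1595]
tool_rot: [0.138, 0.99, 0.0, 0.0]
ft_force: [1.0, -0.0, -1.3]
grip_width: 0.0293
grip_force: 50.0
time: 14.98
position: [0.5155, -0.213, 0.1586]
tool_rot: [0.138, 0.99, -0.0, 0.0]
ft_force: [0.1, -0.7, -0.7]
grip_width: 0.029
grip_force: 50.0
```

```bash
python3 -m crank '[0,0,0.5,0,0,0,255,0,0,1,0,0,0,255,0,0,1,0,0,0,255,0,0,1,0,0,0,255,0,0,1,0,0,0,255]'
python3 -m crank '[0,0,0.5,0,0,0,255,0,0,1,0,0,0,255,0,0,1,0,0,0,255,0,0,1,0,0,0,255,0,0,1,0,0,0,255]'
python3 - <<'E'
from rig import robot
import cv2
b=robot.camera("side")["pixels"][:,:,::-1]
cv2.imwrite("pics/s4.png",cv2.resize(b[180:300,220:380],(800,600),interpolation=cv2.INTER_CUBIC))
E
```

```text
time: 15.4
position: [0.5156, -0.213, 0.1585]
tool_rot: [0.138, 0.99, -0.0, 0.0]
ft_force: [-1.3, 1.2, 6.3]
grip_width: 0.0292
grip_force: 50.0
time: 15.82
position: [0.5157, -0.2131, 0.1585]
tool_rot: [0.138, 0.99, -0.0, 0.001]
ft_force: [-1.4, 1.8, 11.7]
grip_width: 0.0294
grip_force: 50.0
```

View pics/s4.png

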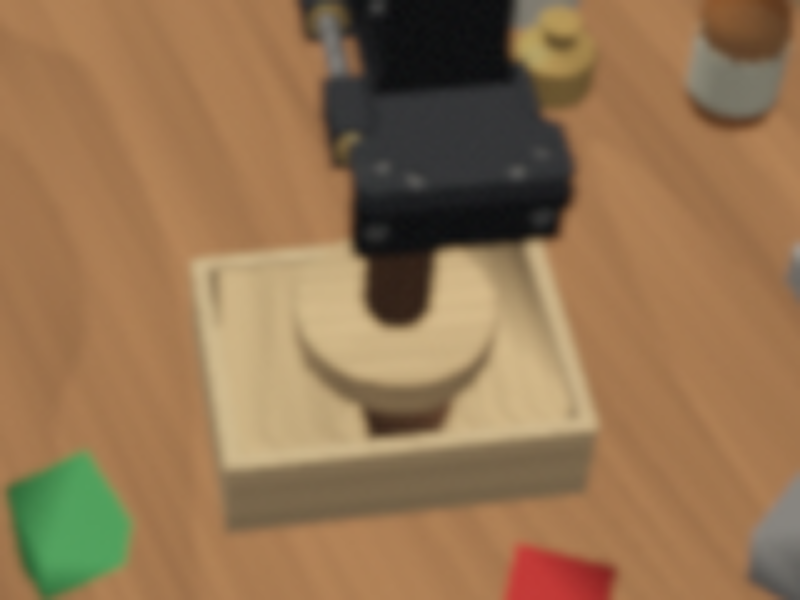

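The foot rests low at (400,330), TCP z stopped at 0.1585 as computed, and the force is rising, so both wedges are down. I'll lift, return to the original spot and lower.

```bash
python3 -m crank '[0,0,-5,0,0,0,255,0,0,-15,0,0,0,255,0,0,-30,0,0,0,255,0,0,-45,0,0,0,255,0,0,-52,0,0,0,255]'
python3 -m crank '[8,21,0,0,0,0,255,18,51,0,0,0,0,255,30,82,0,0,0,0,255,40,112,0,0,0,0,255,48,133,0,0,0,0,255]'
python3 -m crank '[7,20,0,0,0,0,255,16,45,0,0,0,0,255,23,64,0,0,0,0,255,27,74.5,0,0,0,0,255,27,74.5,0,0,0,0,255]'
python3 -m crank '[0,0,15,0,0,0,255,0,0,40,0,0,0,255,0,0,65,0,0,0,255,0,0,85,0,0,0,255,0,0,95,0,0,0,255]'
python3 -m crank '[0,0,1,0,0,0,255,0,0,2,0,0,0,255,0,0,3,0,0,0,255,0,0,4,0,0,0,255,0,0,4,0,0,0,255]'
python3 -m crank '[0,0,0.5,0,0,0,255,0,0,1,0,0,0,255,0,0,1,0,0,0,255,0,0,1,0,0,0,255,0,0,1,0,0,0,255]'
python3 - <<'E'
from rig import robot
import cv2
b=robot.camera("side")["pixels"][:,:,::-1]
cv2.imwrite("pics/s5.png",cv2.resize(b[140:300,200:360],(600,600),interpolation=cv2.INTER_CUBIC))
E
```

```text
time: 16.28
position: [0.5158, -0.2134, 0.2102]
tool_rot: [0.138, 0.99, -0.001, 0.001]
ft_force: [0.4, 0.0, -2.1]
grip_width: 0.0293
grip_force: 50.0
time: 16.7
position: [0.5043, -0.0693, 0.2082]
tool_rot: [0.138, 0.99, 0.001, -0.001]
ft_force: [0.4, -0.5, -3.9]
grip_width: 0.0292
grip_force: 50.0
time: 17.12
position: [0.4991, 0.0092, 0.2083]
tool_rot: [0.137, 0.991, 0.0, -0.001]
ft_force: [-0.0, -0.1, -2.8]
grip_width: 0.0294
grip_force: 50.0
time: 17.53
position: [0.4993, 0.0061, 0.1114]
tool_rot: [0.139, 0.99, -0.0, -0.002]
ft_force: [-0.7, -0.0, -3.1]
grip_width: 0.029
grip_force: 50.0
time: 17.95
position: [0.5008, 0.0069, 0.1104]
tool_rot: [0.138, 0.99, -0.0, 0.001]
ft_force: [-0.1, -0.8, -2.1]
grip_width: 0.0293
grip_force: 50.0
time: 18.37
position: [0.5001, 0.0072, 0.1086]
tool_rot: [0.138, 0.99, -0.0, 0.0]
ft_force: [-0.1, 0.1, -2.1]
grip_width: 0.0292
grip_force: 50.0
```

View pics/s5.png

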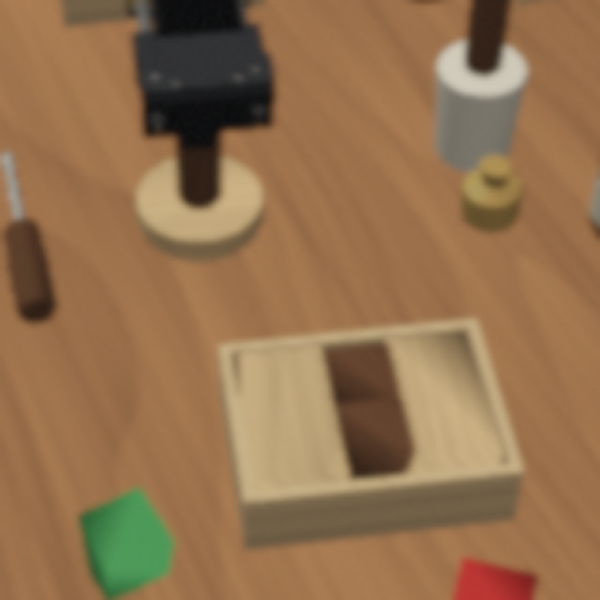

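Both wedges, around (370,405), lie level with the blocks, and the tamper is upright at its old spot at (200,200). I'll settle it, release and rise.

```bash
python3 -m crank '[0,0,0.5,0,0,0,255,0,0,1,0,0,0,255,0,0,1,0,0,0,255,0,0,1,0,0,0,255,0,0,1,0,0,0,255]'
python3 -m crank '[0,0,-0.5,0,0,0,0,0,0,-0.5,0,0,0,0,0,0,-0.5,0,0,0,0,0,0,-0.5,0,0,0,0,0,0,-0.5,0,0,0,0]'
python3 -m crank '[0,0,0,0,0,0,0,0,0,0,0,0,0,0,0,0,0,0,0,0,0,0,0,0,0,0,0,0,0,0,0,0,0,0,0]'
python3 -m crank '[0,0,-10,0,0,0,0,0,0,-30,0,0,0,0,0,0,-60,0,0,0,0,0,0,-90,0,0,0,0,0,0,-120,0,0,0,0]'
python3 -m crank '[0,0,0,0,0,0,0,0,0,0,0,0,0,0,0,0,0,0,0,0,0,0,0,0,0,0,0,0,0,0,0,0,0,0,0]'
python3 - <<'E'
from rig import robot
import cv2
b=robot.camera("side")["pixels"][:,:,::-1]
cv2.imwrite("pics/s6.png",b[100:300,180:380])
E
```

```text
time: 18.83
position: [0.5001, 0.0072, 0.1085]
tool_rot: [0.138, 0.99, -0.0, 0.0]
ft_force: [-1.8, 0.1, 6.1]
grip_width: 0.0289
grip_force: 50.0
time: 19.25
position: [0.5002, 0.0071, 0.108]
tool_rot: [0.138, 0.99, -0.0, 0.0]
ft_force: [-0.2, 0.5, 0.6]
grip_width: 0.0549
grip_force: 0.0
time: 19.67
position: [0.5001, 0.0071, 0.108]
tool_rot: [0.138, 0.99, -0.0, 0.0]
ft_force: [0.2, -0.8, 0.3]
grip_width: 0.0846
grip_force: 0.0
time: 20.08
position: [0.4996, 0.0072, 0.2299]
tool_rot: [0.138, 0.99, 0.0, -0.0]
ft_force: [1.1, -0.6, -0.0]
grip_width: 0.0872
grip_force: 0.0
time: 20.5
position: [0.4991, 0.0073, 0.2268]
tool_rot: [0.138, 0.99, 0.0, -0.002]
ft_force: [1.0, -0.0, -0.4]
grip_width: 0.0873
grip_force: 0.0
```

View pics/s6.png

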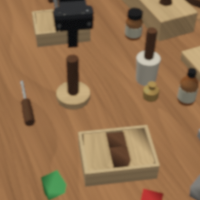

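The tamper stands free and upright at (73,85), and the wedges are level at (118,150).

```bash
python3 -c "
from rig import robot
print(robot.hand_in())"
```

```text
the job is handed in; nothing more can be done
None
```

Job handed in at about 20.5 s of the 51 s allowed: in the camera view both wedges are down level with the blocks, and the tamper stands upright and released on the bare bench; `hand_in()` returned no verdict.

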